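# Raise the mirror and show the camera the oil bottle

### The job

The little camera on the worktop stand looks only at the stand's pop-up mirror. Take the mirror by the grip bar on its cap, turn it anticlockwise (seen from above) out of its bayonet lock, lift it until the whole glass stands clear above the cup, and turn it so that the camera sees the oil bottle in the middle of the mirror, to check how full it is. The mirror drops back if it is let go, so finish while still holding it up, still, at that angle, and do not shift the two bottles or the pepper mill.

Things in the scene. Friction and masses are not known exactly. Their poses are not given: they have to be found in the camera images.
- camera_lens (a point): front of the lens of the small black camera (52x34x38 mm) on the stand's pillar, 150 mm above the worktop. The stand is fixed: a wooden board 100x300x12 mm that carries the camera at one end and a white cup (94 mm across, rim 100 mm above the worktop) at the other. The lens looks level, straight at the mirror's turning axis, 171 mm away. The frame's y axis points from the lens to that axis, z up.
- mirror_axis (a point): fixed point on the upright turning axis of the mirror, at the centre of the white cup, 150 mm above the worktop (lens height). Same axes as camera_lens.
- grip_bar (a point): centre of the grey grip bar on the mirror's round white cap: 12 mm thick (x), 60 mm long (y), 30 mm high, upright, on the turning axis; while the mirror is down it is 122 mm above the worktop and the bar's foot, on the cap, is 107 mm above it; there is nothing beside it above the cap. It moves with the mirror. x axis = the direction in which the glass faces (square to the glass), y = along bar and glass, z up.
- glass (a point): centre of the mirror glass, 61x61 mm, upright, facing along its x axis, 58 mm under grip_bar; hidden in the cup while the mirror is down. Its silvered face lies on the turning axis.
- mirror (a joint): turn of the mirror with cap and bar, rad, 0 to 1.5, growing anticlockwise from above; light friction (0.03 N m), stays where it is left. It starts at 0 to 0.2, locked: two lugs under the cap sit beneath keepers in the cup and come free only beyond 0.7 (0.8 is safely free). Once lifted by 20 mm or more it turns freely over the whole range. At the value v the glass faces v - 0.2 anticlockwise of the direction from axis to lens.
- lift (a joint): height of the mirror above its lowered place, m, 0 to 0.10 (upper stop); it moves less than 3 mm while locked. The glass is clear of the cup from 0.07 on. 2 to 3.5 N of weight: it sinks back when let go.
- sight_line (a point): the camera's line of sight after the mirror: origin on the turning axis at the centre of the glass, rising with it, x axis = the level direction in which the camera looks once reflected by the mirror (it turns twice as far as the mirror; it counts only when the mirror is up), z up. There is nothing to touch or see.
- oil_bottle_centre (a point): the oil bottle, half-way up, on its axis: clear glass with a dark red cap and a cream label, 60 mm across, 271 mm tall, standing on the worktop beyond the stand, 0.21 to 0.29 m from the mirror's axis; this is what the camera shall see.
- dish_soap_centre (a point): half-way up a bottle of dish soap, clear plastic with a small orange-and-white nozzle, 83x50 mm, 256 mm tall; a bystander.
- pepper_mill_centre (a point): half-way up a turned wooden pepper mill, 58 mm across, 150 mm tall; a bystander.

How it is judged:
On the way:
1. the mirror, turned out of its lock, is lifted with the glass clear above the cup (value of joint lift above 0.07 m), for 0.2 s.
At the end, for the whole second after the job is handed in: The fingers hold the mirror (over 1 N), at rest (under 0.1 rad/s), lifted over 70 mm, turned so that the reflected line of sight passes within 28 mm of the oil bottle's axis, so strikes the bottle (about 3 degrees of mirror either way); the oil bottle stands upright (value of joint lift above 0.07 m and y of oil_bottle_centre in the frame of sight_line between -0.028 and 0.028 m and x of oil_bottle_centre in the frame of sight_line above 0.1 m and velocity of joint mirror between -0.1 and 0.1 rad/s and contact force between the fingers and mirror above 1 N and angle between oil_bottle_centre's own z axis and vertical below 0.1 rad); the arm keeps its last pose, push and grip.
It fails at once if the oil bottle is shifted by more than 20 mm (distance of oil_bottle_centre from where it was at the start of the episode above 0.02 m).
It fails at once if the dish soap is shifted by more than 20 mm (distance of dish_soap_centre from where it was at the start of the episode above 0.02 m).
It fails at once if the pepper mill is shifted by more than 20 mm (distance of pepper_mill_centre from where it was at the start of the episode above 0.02 m).
It also fails if it takes over 35 s, if anything falls off the work surface, if the arm or the gripper's body presses on something with over 40 N, if the wrist force passes 120 N, or if a joint passes its speed limit or range.

### The arm

A 7-joint arm with a two-finger parallel gripper is mounted at the origin on a cart in front of the work surface, level with it; the furniture and walls round the work are solid. World frame = base frame: x ahead of the robot, y to its left, z up, the work surface at z = 0. Lengths are in m, angles in rad, forces in N, time in s.
With the tool pointing down it reaches from about 0.425 to 0.875 m from the base axis. Payload 8.4 kg.
Tool frame: the origin (TCP) lies at the very end of the fingers, on their centre line; the grasp point (between the pads) lies 19 mm behind it; z points along the fingers, y is the line along which they close (so a half turn about z gives the same grasp; the last joint's range is limited). The gripper opens to 87 mm and grips with 3 to 60 N. Pads are 19 mm wide; open, the fingers measure 117 mm over their backs; the gripper's body (75 mm by 190 mm) begins 51 mm behind the grasp point.
Start: joints at [1.21, 0.333, 0.04, 1.465, -0.013, 1.343, -0.059], TCP at [0.168, -0.628, 0.223] pointing down, gripper open.
Joint ranges: [-2.58, 2.58], [-0.38, 2.09], [-1.3, 1.39], [0.25, 2.4], [-1.5, 4.64], [0.08, 2.09], [-2.65, 2.65]. Speed limits (rad/s): [2.22, 2.22, 2.79, 2.79, 3.14, 3.14, 3.14].

### API

Orientations are given as [roll, pitch, yaw] about the fixed x, y, z axes, in that order (R = Rz(yaw) Ry(pitch) Rx(roll)).
In Python, from plant import r, get_image, spotter gives the robot as it stands.
- The arm moves only by the tool send_rows, never from a script. Its argument "increments" is text: rows parted by semicolons, each of 7 numbers parted by spaces: the shift along the tool's x, y, z in m, then the turn, a rotation vector about the tool's x, y, z in degrees, then the finger opening in m, from 0 to 0.087. In form: tx ty tz rx ry rz hand; .... A call has 1 to 8 rows; each row is the pose to reach, as a shift and turn from the pose commanded when the call began, along the tool's axes at that moment; what a row does not reach only later rows make up. A row lasts 1/10 s, in which the tool goes at most 50 mm and 8.59 degrees, less where a joint would pass 70% of its speed; a pose out of reach is approached as far as the arm can. A call with a gripper value outside its range is refused whole. The fingers move at their own pace and stop on an object; "newtons" is the grip in N (left out, the last holds). Time passes only in rows, so rows that repeat a pose let the fingers close. It gives the time, the measured TCP pose, the force, the opening and the grip force at its end, in the units of the state.
- r.state(): the state, without advancing time (a new reading comes with each control period).
- get_image(name): name is "scene" or "top"; returns a dict with "img" (400x640x3 uint8, red, green, blue), "fovy" (degrees; the focal length in pixels is half the picture's height over the tangent of half this angle, whatever the lens; pixels are square), "cx", "cy" (the principal point, pixels), "distortion" ([k1, k2, p1, p2, k3] as OpenCV has them; the pictures are not rectified), "rvec" (rotation vector, rad) and "tvec" (3), from world to camera coordinates, as OpenCV has them. Camera axes: x right, y down, z forward; pixel columns grow to the right and rows downward; lengths in m; the calibration is good to about 2 mm. A picture is of the moment at which its call begins. There is no depth.
- r.sign_off(): hands the job in; it is judged then, once.
Trained networks look in the newest picture that a camera, given by its name, has taken for a name from the list of things; names that differ only in an ending like _2 or _b are one class to them, and where a whole thing is asked for, a point or a joint stands for the part that bears it (a point fixed in the world has none). Each returns a list of dicts, best first, with "confidence" (0 to 1); they miss things now and then, are a little off and sometimes report something else, mostly with a low value. They report only what shows in the picture. A call takes as long as a camera call.
- spotter.outline_of(camera, query): "mask" (400x640 bool, what is visible of it).
- spotter.spot_point(camera, query): "position" ([x, y, z] in m, in world coordinates, good to about 4 mm: a listed point, or the origin of a listed thing).
The state is a dict: "time_s": time; "qpos": joint angles; "dq": joint speeds; "joint_efforts": joint torques, N m; "position": TCP position; "ee_rot": TCP orientation; "ft_force": force on the tool from outside, world axes, zero at the start; "ft_torque": the same for the moment, N m; "gripper_width": finger opening in m; "grip_force": force on a finger pad.
Only numpy, scipy, OpenCV 4.12 (cv2) and the standard library are available. Lean on these libraries where they do the work, as an engineer would, in place of code of your own. Each camera call takes 0.05 s, during which the arm holds its last target. There are 200 camera calls.

## Working session

There is one attempt and no reset: what is moved stays moved. The work goes in short steps, Python scripts to look and compute and a tool call to move; the robot and the scene stay as the last step left them, time stands still between calls to the robot, and variables do not carry over. Pictures are saved under pics/ and viewed, at most 10 in all, crops included, and the job is handed in when it is done.

Besides the shell and the picture viewer there is one more tool, called after "Request:" in YAML: its name, and indented under it one key for each argument. send_rows: Moves the arm, as the interface text tells. Its arguments: {"type":"object","properties":{"increments":{"type":"string"},"newtons":{"type":"number"}},"required":["increments"]}

```bash
mkdir -p pics
cat > h.py <<'E'
import numpy as np, cv2
from plant import r, get_image, spotter
E
python3 - <<'E'
from h import *
for c in ("scene","top"):
    d=get_image(c); cv2.imwrite(f"pics/{c}0.png",d["img"][:,:,::-1])
    R=cv2.Rodrigues(np.array(d["rvec"],float))[0]; print(c,d["fovy"],"campos",-R.T@np.array(d["tvec"]).ravel())
    for q in ("camera_lens","mirror_axis","grip_bar","oil_bottle_centre","dish_soap_centre","pepper_mill_centre"):
        print(q,[(np.round(x["position"],3).tolist(),round(x["confidence"],2)) for x in spotter.spot_point(c,q)[:3]])
s=r.state(); print(s)
E
```

```text
scene 52.63348755826835 campos [0.22965741 0.72049529 0.66061473]
camera_lens [([0.474, -0.19, 0.151], 0.97)]
mirror_axis [([0.434, -0.035, 0.149], 0.96)]
grip_bar [([0.44, -0.028, 0.121], 0.75), ([0.6, 0.174, 0.126], 0.31)]
oil_bottle_centre [([0.689, -0.134, 0.134], 0.94)]
dish_soap_centre [([0.596, 0.172, 0.129], 0.61)]
pepper_mill_centre [([0.658, 0.019, 0.075], 0.95), ([0.437, -0.035, 0.149], 0.63), ([0.437, -0.031, 0.066], 0.48)]
top 47.81115027002446 campos [0.33394466 0.00366946 1.29649585]
camera_lens [([0.474, -0.193, 0.148], 0.75)]
mirror_axis [([0.435, -0.03, 0.148], 0.72), ([0.442, -0.032, 0.123], 0.15)]
grip_bar [([0.437, -0.031, 0.12], 0.94)]
oil_bottle_centre [([0.689, -0.137, 0.138], 0.87)]
dish_soap_centre [([0.599, 0.168, 0.129], 0.79)]
pepper_mill_centre [([0.659, 0.016, 0.076], 0.76)]
{'time_s': 0.7, 'qpos': array([ 1.20979377,  0.33317892,  0.0398967 ,  1.46536494, -0.0133922 ,
        1.34330999, -0.05846429]), 'dq': array([ 0.00153444, -0.00038156, -0.00241373, -0.00019658,  0.00023361,
       -0.00033826,  0.00044175]), 'joint_efforts': array([-7.36303809e-04, -6.55948663e+01,  1.33236207e+00, -4.03989244e+01,
       -5.98717947e-02,  3.51533736e-02,  4.22261530e-05]), 'position': array([ 0.16821903, -0.6278407 ,  0.22257666]), 'ee_rot': array([ 3.14158832e+00, -2.34185404e-06,  2.61812992e-01]), 'ft_force': array([ 0.5851125 ,  0.42756986, -0.39740597]), 'ft_torque': array([0.05992502, 0.01931666, 0.01772209]), 'grip_force': 0.0, 'gripper_width': 0.08694668915479979}
```

View pics/scene0.png

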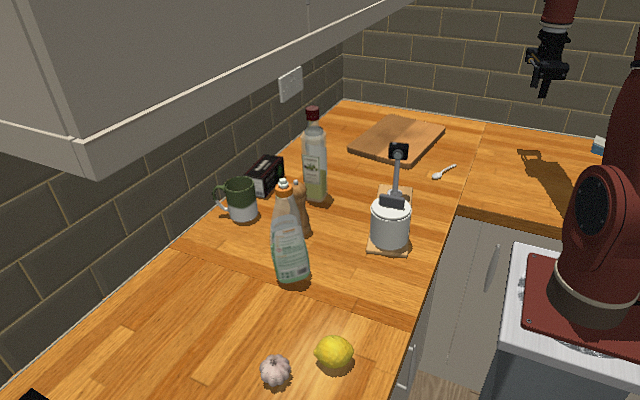

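View pics/top0.png

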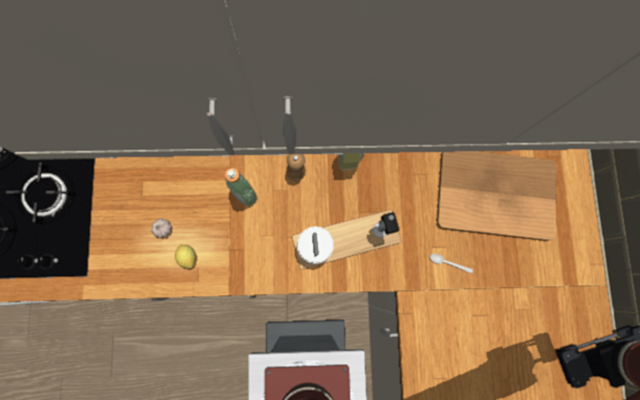

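Run:
```python
from h import *
d=get_image("top")
R=cv2.Rodrigues(np.array(d["rvec"],float))[0];t=np.array(d["tvec"]).ravel();C=-R.T@t
f=200/np.tan(np.radians(d["fovy"]/2));K=np.array([[f,0,d["cx"]],[0,f,d["cy"]],[0,0,1.]])
def ray(p,z):
    u=cv2.undistortPoints(np.array(p,float).reshape(-1,1,2),K,np.array(d["distortion"]))[:,0]
    v=np.c_[u,np.ones(len(u))]@R; return C+v*((z-C[2])/v[:,2])[:,None]
for q in("grip_bar","mirror_axis"):
  for m in spotter.outline_of("top",q)[:2]:
    M=m["mask"]; ys,xs=np.nonzero(M); P=ray(np.c_[xs,ys],0.137)[:,:2]; c=P.mean(0); w,V=np.linalg.eigh(np.cov((P-c).T)); print(q,m["confidence"],M.sum(),(xs.min(),xs.max(),ys.min(),ys.max()),c,np.sqrt(12*w),np.degrees(np.arctan2(V[1,1],V[0,1])))
p,_=cv2.projectPoints(np.array([[.436,-.031,.137]]),np.array(d["rvec"],float),t,K,np.array(d["distortion"])); u,v=p.ravel().astype(int); print(u,v)
im=d["img"][v-40:v+40,u-40:u+40,::-1]; cv2.imwrite("pics/crop.png",cv2.resize(im,None,fx=7,fy=7,interpolation=cv2.INTER_CUBIC))
```

```text
grip_bar 0.77 964 (np.int64(298), np.int64(332), np.int64(227), np.int64(261)) [ 0.43324625 -0.03018284] [0.0771662  0.07871288] 138.79677914465984
mirror_axis 0.66 3757 (np.int64(292), np.int64(400), np.int64(209), np.int64(268)) [ 0.44647399 -0.11132797] [0.09174855 0.2734624 ] 103.20063080642562
315 243
```

View pics/crop.png

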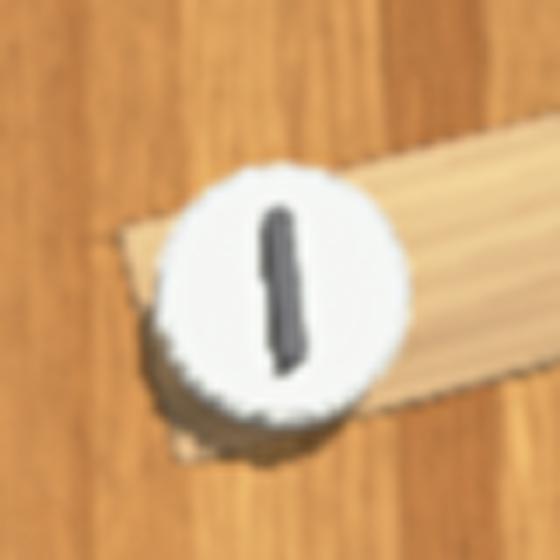

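The scene picture shows the white cup and bar at about (390,205), the camera at (398,150), the oil bottle at (314,160) and the soap at (288,235). The top crop shows the bar running from (277,210) to (290,368), so its yaw is about 5°, v is about 0.05, and the spotted positions agree with the picture.

Request:
send_rows:
  increments: "0.04 -0.028 -0.015 0 0 2 0.087;0.08 -0.056 -0.03 0 0 4 0.087;0.12 -0.083 -0.045 0 0 6 0.087;0.16 -0.111 -0.06 0 0 8 0.087;0.2 -0.139 -0.07 0 0 10 0.087;0.24 -0.167 -0.07 0 0 10 0.087;0.28 -0.195 -0.07 0 0 10 0.087;0.32 -0.222 -0.07 0 0 10 0.087"
  newtons: 30

```text
time_s: 1.65
position: [0.4209, -0.3288, 0.2931]
ee_rot: [3.141, -0.001, 0.087]
ft_force: [0.3, -1.0, 0.1]
gripper_width: 0.0868
grip_force: 0.0
```

Run:
```python
from h import *
im=cv2.imread("pics/top0.png"); d=get_image("top")
R=cv2.Rodrigues(np.array(d["rvec"],float))[0];t=np.array(d["tvec"]).ravel();C=-R.T@t
f=200/np.tan(np.radians(d["fovy"]/2));K=np.array([[f,0,d["cx"]],[0,f,d["cy"]],[0,0,1.]])
g=im.max(2).astype(int); ys,xs=np.nonzero((g<150)&(np.hypot(*(np.indices(g.shape)-np.array([244,315])[:,None,None]))<15))
u=cv2.undistortPoints(np.c_[xs,ys].astype(float).reshape(-1,1,2),K,np.array(d["distortion"]))[:,0]
v=np.c_[u,np.ones(len(u))]@R; P=(C+v*((.135-C[2])/v[:,2])[:,None])[:,:2]
c=P.mean(0); w,V=np.linalg.eigh(np.cov((P-c).T)); print(len(xs),c,np.sqrt(12*w),np.degrees(np.arctan2(V[1,1],V[0,1])))
s=r.state();print(s["time_s"],s["position"],s["ee_rot"],s["qpos"])
```

```text
100 [ 0.43325908 -0.02923574] [0.0116953  0.05558142] -176.7592167275627
1.7 [ 0.42710393 -0.32074988  0.29307739] [-3.13929926 -0.00358805  0.09743438] [ 0.77467006  0.07995978 -0.22456544  1.62701568  0.01392092  1.43515402
 -0.92441878]
```

Request:
send_rows:
  increments: "0.007 -0.05 0 0 0 1 0.087;0.014 -0.1 0 0 0 1 0.087;0.021 -0.15 0 0 0 1 0.087;0.028 -0.2 0 0 0 1 0.087;0.035 -0.25 0 0 0 1 0.087;0.041 -0.297 0 0 0 1 0.087;0.041 -0.297 0.03 0 0 1 0.087;0.041 -0.297 0.06 0 0 1 0.087"

```text
time_s: 2.5
position: [0.4355, -0.0298, 0.2328]
ee_rot: [3.14, -0.003, 0.073]
ft_force: [0.1, -1.7, -0.6]
gripper_width: 0.0872
grip_force: 0.0
```

Run:
```python
from h import *
d=get_image("scene")
cv2.imwrite("pics/s1.png",cv2.resize(d["img"][100:280,280:500,::-1],None,fx=3,fy=3))
s=r.state();print(s["time_s"],s["position"],s["ee_rot"],s["qpos"])
```

```text
2.55 [ 0.43274573 -0.0305888   0.22751068] [-3.14104703  0.00448445  0.07146864] [ 0.53026288 -0.09370422 -0.51998707  1.92148216 -0.04835891  1.30630274
 -1.4742977 ]
```

View pics/s1.png

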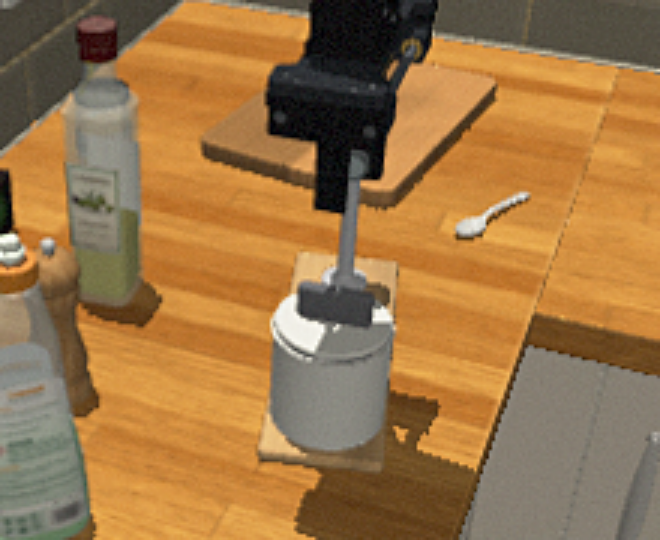

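The gripper is straight above the bar (crop pixel (337,303)) and square to it. Next: descend and grip.

Request:
send_rows:
  increments: "0 0 0.03 0 0 0 0.087;0 0 0.06 0 0 0 0.087;0 0 0.085 0 0 0 0.06;0 0 0.105 0 0 0 0.05;0 0 0.118 0 0 0 0.04;0 0 0.118 0 0 0 0.03;0 0 0.118 0 0 0 0.01;0 0 0.118 0 0 0 0.0"
  newtons: 30

```text
time_s: 3.35
position: [0.4357, -0.0312, 0.1158]
ee_rot: [3.141, -0.002, 0.07]
ft_force: [-0.4, -0.3, 0.1]
gripper_width: 0.0471
grip_force: 0.0
```

Request:
send_rows:
  increments: "0 0 0 0 0 0 0;0 0 0 0 0 0 0;0 0 0 0 0 0 0;0 0 0 0 0 0 0"

```text
time_s: 3.75
position: [0.4349, -0.0311, 0.1147]
ee_rot: [3.142, -0.0, 0.07]
ft_force: [-0.3, 2.3, 0.1]
gripper_width: 0.0147
grip_force: 0.2
```

Request:
send_rows:
  increments: "0 0 0 0 0 0 0;0 0 0 0 0 0 0;0 0 0 0 0 0 0;0 0 0 0 0 -4 0;0 0 0 0 0 -9 0;0 0 0 0 0 -14 0;0 0 0 0 0 -19 0;0 0 0 0 0 -24 0"

```text
time_s: 4.55
position: [0.4351, -0.0309, 0.1147]
ee_rot: [3.142, -0.001, 0.492]
ft_force: [-0.6, 3.9, 1.7]
gripper_width: 0.0117
grip_force: 30.0
```

Request:
send_rows:
  increments: "0 0 0 0 0 -5 0;0 0 0 0 0 -10 0;0 0 0 0 0 -15 0;0 0 0 0 0 -20 0;0 0 0 0 0 -24 0;0 0 0 0 0 -24 0;0 0 0 0 0 -24 0"

```text
time_s: 5.25
position: [0.4352, -0.0311, 0.1148]
ee_rot: [3.141, -0.001, 0.905]
ft_force: [1.3, 1.7, 0.8]
gripper_width: 0.0119
grip_force: 30.0
```

Request:
send_rows:
  increments: "0 0 -0.01 0 0 0 0;0 0 -0.025 0 0 0 0;0 0 -0.04 0 0 0 0;0 0 -0.055 0 0 0 0;0 0 -0.07 0 0 0 0;0 0 -0.08 0 0 0 0;0 0 -0.087 0 0 0 0;0 0 -0.087 0 0 0 0"

```text
time_s: 6.05
position: [0.4349, -0.0312, 0.2022]
ee_rot: [3.141, -0.0, 0.907]
ft_force: [1.4, 1.3, -1.7]
gripper_width: 0.0124
grip_force: 30.0
```

Run:
```python
from h import *
d=get_image("scene")
cv2.imwrite("pics/s2.png",cv2.resize(d["img"][100:280,280:500,::-1],None,fx=3,fy=3))
for c in("scene","top"):
    if c=="top": get_image(c)
    for q in ("camera_lens","oil_bottle_centre","grip_bar","glass","dish_soap_centre","pepper_mill_centre"):
        print(c,q,[(np.round(x["position"],3).tolist(),round(x["confidence"],2)) for x in spotter.spot_point(c,q)[:1]])
s=r.state();print(s["time_s"],s["position"],s["ee_rot"],s["ft_force"])
```

```text
scene camera_lens [([0.692, -0.131, 0.133], 0.28)]
scene oil_bottle_centre [([0.599, 0.175, 0.128], 0.71)]
scene grip_bar [([0.437, -0.032, 0.207], 0.59)]
scene glass [([0.434, -0.03, 0.156], 0.69)]
scene dish_soap_centre [([0.434, -0.026, 0.156], 0.69)]
scene pepper_mill_centre [([0.659, 0.018, 0.075], 0.55)]
top camera_lens [([0.474, -0.195, 0.148], 0.63)]
top oil_bottle_centre [([0.476, -0.195, 0.148], 0.2)]
top grip_bar []
top glass []
top dish_soap_centre [([0.599, 0.169, 0.129], 0.6)]
top pepper_mill_centre [([0.66, 0.017, 0.075], 0.8)]
6.75 [ 0.43475573 -0.03114111  0.20151142] [-3.14143300e+00  7.45353615e-05  9.07509605e-01] [ 3.25180698  2.30805401 -3.27061214]
```

View pics/s2.png

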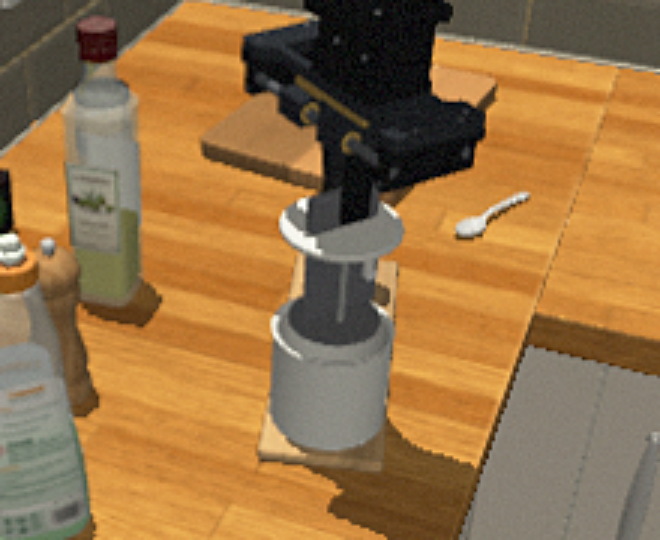

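The picture shows the glass well clear of the cup (crop pixels (340,250) to (340,345)), with the bottles unmoved. Now a quick check of the stand's direction from the board edges, then the final turn.

Run:
```python
from h import *
im=cv2.imread("pics/top0.png"); d=get_image("top")
R=cv2.Rodrigues(np.array(d["rvec"],float))[0];t=np.array(d["tvec"]).ravel();C=-R.T@t
f=200/np.tan(np.radians(d["fovy"]/2));K=np.array([[f,0,d["cx"]],[0,f,d["cy"]],[0,0,1.]])
def ray(p,z):
    u=cv2.undistortPoints(np.array(p,float).reshape(-1,1,2),K,np.array(d["distortion"]))[:,0]
    v=np.c_[u,np.ones(len(u))]@R; return C+v*((z-C[2])/v[:,2])[:,None]
def ang(P): e=P[1]-P[0]; return np.degrees(np.arctan2(e[1],e[0]))
for a in ([(355,172),(560,112)],[(360,412),(560,362)]):
    print(ang(ray(np.array(a)/7+[275,203],.012)))
cv2.imwrite("pics/board.png",cv2.resize(im[195:275,285:410],None,fx=6,fy=6,interpolation=cv2.INTER_CUBIC))
```

```text
-74.9501269899697
-77.53553073920563
```

View pics/board.png

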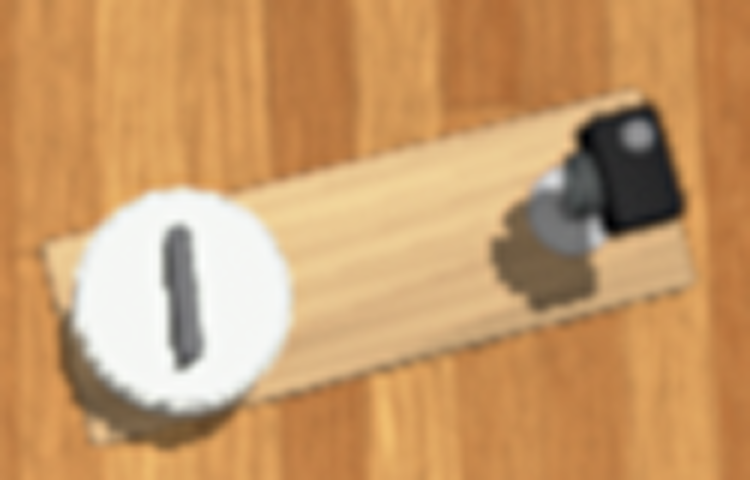

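Request:
send_rows:
  increments: "0 0 0 0 0 3 0;0 0 0 0 0 6 0;0 0 0 0 0 9 0;0 0 0 0 0 11.5 0;0 0 0 0 0 11.5 0;0 0 0 0 0 11.5 0;0 0 0 0 0 11.5 0"

```text
time_s: 7.5
position: [0.4347, -0.0311, 0.2015]
ee_rot: [-3.141, 0.0, 0.708]
ft_force: [0.4, 1.3, -2.7]
gripper_width: 0.0117
grip_force: 30.0
```

The board edges run about 14.3° in the picture, which agrees with a lens direction of about -76°. The measured yaw of 40.6° is the wanted bar angle, so I am handing in.

Run:
```python
from h import *
s=r.state();print(s["time_s"],s["position"],s["ee_rot"],s["grip_force"],np.abs(s["dq"]).max())
print(r.sign_off())
```

```text
7.5 [ 0.43471399 -0.03105058  0.20152922] [-3.14127615e+00  1.22457786e-04  7.07882823e-01] 29.99928258592263 0.0048290214255973865
the job is handed in; nothing more can be done
None
```

The job is handed in at 7.5 s: the mirror is unlocked, held still about 87 mm up with a 30 N grip, and turned to a bar yaw of 40.6°, which by my measurements points the camera's view at the oil bottle; I don't have the judge's verdict.

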